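# Nudge the adapter plate onto its locating pins

## Robot

A 6-joint arm with a two-finger parallel gripper is mounted at the origin on the work surface. World frame = base frame: x ahead of the robot, y to its left, z up, the work surface at z = 0. Lengths are in mm, angles in rad, forces in N, time in s.
With the tool pointing down it reaches from about 300 to 875 mm from the base axis. Payload 6.4 kg.
Tool frame: the origin (TCP) lies at the very end of the fingers, on their centre line; the grasp point (between the pads) lies 19 mm behind it; z points along the fingers, y is the direction in which the jaws open and shut (so a half turn about z gives the same grasp; the last joint's range is limited). The gripper opens to 85 mm and grips with 20 to 120 N. Pads are 22 mm wide; open, the fingers measure 114 mm over their backs; the gripper's body (76 mm by 85 mm) begins 54 mm behind the grasp point. The pads swing forward as they close: fully open they stand 13 mm farther back than shut.
Start: joints at [-1.421, 0.181, 1.607, -0, 1.354, -0.206], TCP at [200.312, -538.995, 198.188] pointing down, gripper open.
Joint ranges: [-2.99, 2.99], [-0.89, 2.07], [0.3, 2.58], [-1.14, 4.28], [0, 2.63], [-3.12, 3.12]. Speed limits (rad/s): [2.57, 2.57, 3.01, 3.14, 3.14, 3.14].

## Interface

Orientations are given as [roll, pitch, yaw] about the fixed x, y, z axes, in that order (R = Rz(yaw) Ry(pitch) Rx(roll)).
In Python, from rig import robot gives the robot as it stands.
- The arm moves only by the tool arm_command, never from a script. Its argument "series" is a list that holds one entry, the list of rows, each a list of 6 numbers: the shift along the tool's x, y, z normalised to -1 to 1, where 1 is 75 mm, then the turn, a rotation vector about the tool's x, y, z normalised to -1 to 1, where 1 is 180 degrees. A call has exactly 10 rows; each row shifts and turns the pose as measured when the row begins, along the tool's axes as they then stand; what a row does not reach is not made up. A row lasts 1/10 s, in which the tool goes at most 50 mm and 8.59 degrees, less where a joint would pass 70% of its speed; a pose out of reach is approached as far as the arm can. A call with a number of a shift or a turn outside -1 to 1 is refused whole. A call with a gripper value outside its range is refused whole. "hand" is the closure, from -1 (fully open) to 1 (shut), so that 0 is half open, set as the call begins (left out, the last holds). The fingers move at their own pace and stop on an object; the grip force is fixed at half the most. Time passes only in rows, so rows that do not move let the fingers close, or fill a call up. It gives the time, the measured TCP pose, the force and the opening at its end, in the units of the state.
- robot.sense(): the state, without advancing time (a new reading comes with each control period).
- robot.camera(name): name is "side" or "top"; returns (picture, depth): 480x640x3 uint8, red, green, blue; 480x640 float32, mm along the optical axis (not along the pixel's ray), 0 where there is no reading.
- robot.camera_info(name): a dict with "K" (3x3 intrinsics, pixels), "R" (3x3) and "t" (3): a world point X has camera coordinates R X + t. Camera axes: x right, y down, z forward; pixel columns grow to the right and rows downward; lengths in mm; the calibration is good to about 2 mm. A picture is of the moment at which its call begins. camera_info takes no time and is no camera call.
- robot.job_done(): hands the job in, once; it reports no verdict.
The state is a dict: "time": time; "joint_pos": joint angles; "dq": joint speeds; "effort": joint torques, N m; "eef_pos": TCP position; "orientation": TCP orientation; "contact_force": force on the tool from outside, world axes, zero at the start; "moment": the same for the moment, N m; "width": finger opening in mm.
Only numpy, scipy, OpenCV 4.12 (cv2) and the standard library are available. Lean on these libraries where they do the work, as an engineer would, in place of code of your own. Each camera call takes 0.05 s, during which the arm holds its last target.

## Task

The aluminium adapter plate lies crookedly on top of the test fixture's two brass locating pins. Nudge it sideways by its edges with the fingers until both holes drop over the pins and it sits flat on the fixture base, then move clear. Only push it: do not lift it, keep off the black socket block on it, and leave everything else on the bench where it is.

Things in the scene. Friction and masses are not known exactly. Their poses are not given: they have to be found in the camera images.
- plate: bare aluminium adapter plate, 140 (own x) x 150 (own y) x 6 mm thick, about 0.4 kg with its socket, loose. Origin at the centre of its underside. Two through holes of 14 mm at own x = +12 mm, y = +45 and -45 mm. At the start it lies crookedly on top of the two pins, its near (-x) edge down on the fixture's base, so it is tilted about 4 degrees, sloping up towards +x. Seated, its pose equals the fixture's, 12 mm higher
- socket: black socket block with one red and one white jack, fixed on top of the plate: 30 (x) x 56 (y) x 21 mm tall, centred at the plate's x = -40 mm, y = 0; origin at the centre of its underside. Not to be touched
- fixture: dark rectangular fixture base, bolted down: 280 (own x) x 280 (own y) x 12 mm. Origin at the centre of its underside, on the table; +x points to the side away from the robot, +y to its left. Yellow corner marks on its top frame the seated plate
- pin0 (a point): tip centre of the left brass locating pin: 10 mm across, stands 8 mm above the base with a bevelled tip (6 mm flat top); at the fixture's x = +12 mm, y = +45 mm, 20 mm above the table
- pin1 (a point): tip centre of the right brass locating pin, same pin, at the fixture's x = +12 mm, y = -45 mm
- plate_hole0 (a point): centre of the top mouth of the plate's left hole (goes over pin0), 14 mm across
- plate_hole1 (a point): centre of the top mouth of the plate's right hole (goes over pin1), 14 mm across
- meter: grey handheld multimeter lying flat, 150 x 75 x 34 mm, origin at the centre of its underside; leave alone
- bottle: white upright bottle with blue cap, 54 mm across, 130 mm tall, origin at the centre of its underside; leave alone
- driver: screwdriver with green handle lying on the table, about 200 mm long, origin under its middle; leave alone
- tray: open blue parts tray, 110 x 150 x 45 mm, origin at the centre of its underside; leave alone
- weight: brass test weight, a plain cylinder 40 mm across, 25 mm tall, on the table; origin at the centre of its underside; leave alone
- thumbscrew: loose steel thumbscrew standing head down on the far left corner of the fixture's base, 20 mm across, 24 mm tall, origin at the centre of its underside; leave alone
Not all that is in view belongs to the job. Of the things like the plate, leave any that is green; of the rest the larger one is meant.

How it is judged:
By the outcome, as a careful person would: the job done as asked, in the order asked, and still so for the second after the job is handed in, with the robot touching nothing.
It also fails if it takes over 64 s, if anything falls off the work surface, if the arm or the gripper's body presses on something with over 40 N, if the wrist force passes 120 N, or if a joint passes its speed limit or range.

## Working session

There is one attempt and no reset: what is moved stays moved. The work goes in short steps, Python scripts to look and compute and a tool call to move; the robot and the scene stay as the last step left them, time stands still between calls to the robot, and variables do not carry over. Pictures are saved under pics/ and viewed, and the job is handed in when it is done.

Besides the shell and the picture viewer there is one more tool, called as name(argument=value, ...) on one line, values as JSON. arm_command: Moves the arm, as the interface text tells. Scaled input: -1 to 1 covers 75 mm each way for a shift and 180 degrees each way for a turn. Its arguments: {"type":"object","properties":{"series":{"type":"array"},"hand":{"type":"number"}},"required":["series"]}

```bash
ls; mkdir -p pics; python3 - <<'E'
from rig import robot
import cv2,numpy as np
print(robot.sense())
for n in("top","side"):
    p,d=robot.camera(n); cv2.imwrite(f"pics/{n}0.png",p[:,:,::-1]); np.savez(f"{n}0.npz",p=p,d=d)
    i=robot.camera_info(n); print(n,i)
E
```

```text
pics
{'time': 0.0, 'joint_pos': array([-1.42130573e+00,  1.81559216e-01,  1.60803771e+00, -1.83169406e-06,
        1.35380661e+00, -2.06311573e-01]), 'dq': array([-0.00045248, -0.00098609, -0.00013611, -0.00116621,  0.00041874,
       -0.00134632]), 'effort': array([-1.53178931e-03, -4.44872761e+01, -3.51342380e+01, -4.48857463e-04,
        9.06704867e-03,  1.30667726e-05]), 'eef_pos': array([ 200.21061002, -538.34633105,  197.25964592]), 'orientation': array([-3.13981981e+00, -3.69209756e-04,  3.55802241e-01]), 'contact_force': array([ 0.69070015, -0.11654295, -0.79509534]), 'moment': array([-0.02225892,  0.00977655,  0.02469377]), 'width': 85.41657810809217}
top {'K': array([[483.55905388,   0.        , 315.23477895],
       [  0.        , 483.55905388, 231.24679933],
       [  0.        ,   0.        ,   1.        ]]), 'R': array([[ 0.00332902, -0.99999013,  0.00294202],
       [-0.99721569, -0.00353893, -0.07448724],
       [ 0.07449692, -0.00268586, -0.99721763]]), 't': array([ -17.89804202,  499.41863676, 1091.45014542])}
side {'K': array([[521.67774696,   0.        , 327.4933469 ],
       [  0.        , 521.67774696, 236.05414192],
       [  0.        ,   0.        ,   1.        ]]), 'R': array([[-0.99927482, -0.03767404,  0.00552357],
       [-0.03183814,  0.74714485, -0.66389827],
       [ 0.02088482, -0.66359268, -0.7478025 ]]), 't': array([ 495.57921463,   51.83222487, 1161.85914102])}
```

View pics/top0.png

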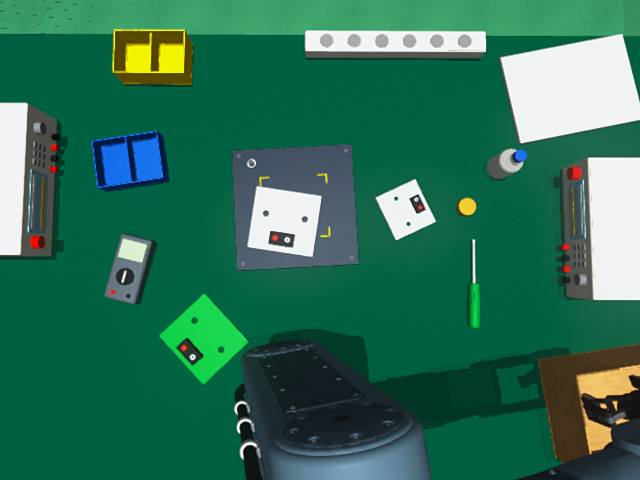

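View pics/side0.png

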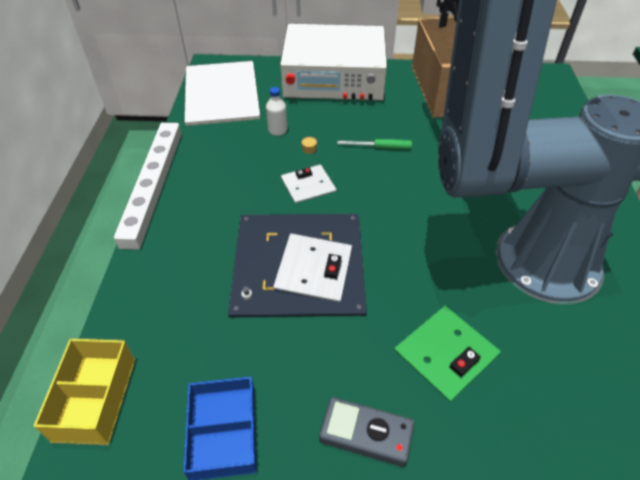

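The top view shows the white plate with its lower-left corner at (248,247), on the dark fixture, whose corners are at about (233,151), (351,145), (358,264) and (238,270). The green plate and a smaller white one are decoys. Next I'll measure.

```bash
cat > h.py <<'E'
import numpy as np,cv2
from rig import robot
I={n:robot.camera_info(n) for n in("top","side")}
def ray(n,uv,z):
    i=I[n];uv=np.atleast_2d(uv).astype(float)
    c=-i["R"].T@i["t"]
    d=np.c_[uv,np.ones(len(uv))]@np.linalg.inv(i["K"]).T@i["R"]
    s=(np.atleast_1d(z)-c[2])/d[:,2]
    return c+d*s[:,None]
def proj(n,X):
    i=I[n];q=(np.atleast_2d(X)@i["R"].T+i["t"])@i["K"].T
    return q[:,:2]/q[:,2:]
def ordc(b):
    return b
def plate_mask(p,box):
    u0,v0,u1,v1=box
    hsv=cv2.cvtColor(p,cv2.COLOR_RGB2HSV)
    m=((hsv[:,:,2]>150)&(hsv[:,:,1]<60)).astype(np.uint8)
    o=np.zeros_like(m);o[v0:v1,u0:u1]=m[v0:v1,u0:u1]
    return o
def quad(m):
    cs,_=cv2.findContours(m,cv2.RETR_EXTERNAL,cv2.CHAIN_APPROX_NONE)
    c=max(cs,key=cv2.contourArea)
    box=cv2.boxPoints(cv2.minAreaRect(c))
    h=cv2.convexHull(c)
    for e in np.linspace(2,20,60):
        a=cv2.approxPolyDP(h,e,True)[:,0]
        if len(a)==4:break
    # refine edges: fit line to contour points between corners
    pts=c[:,0].astype(float);L=[]
    for k in range(4):
        A=a[k].astype(float);B=a[(k+1)%4].astype(float);t=(B-A);l=np.linalg.norm(t);t/=l
        s=(pts-A)@t;n=abs((pts-A)@np.array([-t[1],t[0]]))
        q=pts[(s>.12*l)&(s<.88*l)&(n<3)]
        vx,vy,x,y=cv2.fitLine(q.astype(np.float32),cv2.DIST_HUBER,0,.01,.01).ravel()
        L.append(np.cross([x,y,1],[x+vx,y+vy,1]))
    out=[]
    for k in range(4):
        x=np.cross(L[k-1],L[k]);out.append(x[:2]/x[2])
    return np.array(out),c
E
python3 - <<'E'
from h import *
for n,fb,pb in(("top",(225,138,365,278),(240,180,330,262)),("side",(225,205,375,325),(268,228,358,305))):
    z=np.load(n+"0.npz");p=z["p"];d=z["d"]
    hsv=cv2.cvtColor(p,cv2.COLOR_RGB2HSV)
    # fixture: not green
    g=((hsv[:,:,0]>60)&(hsv[:,:,0]<95)&(hsv[:,:,1]>120))
    m=np.zeros(g.shape,np.uint8);u0,v0,u1,v1=fb;m[v0:v1,u0:u1]=~g[v0:v1,u0:u1]
    q,_=quad(m);print(n,"fix px",q.round(1).tolist());print(ray(n,q,12).round(1).tolist())
    m=plate_mask(p,pb);q,c=quad(m);print("plate px",q.round(1).tolist());print(ray(n,q,23).round(1).tolist())
    print("depth z at corners", [float(d[int(round(y)),int(round(x))]) for x,y in q])
    u0,v0,u1,v1=fb
    r=p[v0:v1,u0:u1,::-1];cv2.imwrite(f"pics/{n}z.png",cv2.resize(r,None,fx=4.5,fy=4.5,interpolation=cv2.INTER_CUBIC))
E
```

```text
top fix px [[350.6, 144.5], [357.9, 263.0], [236.8, 269.8], [232.2, 150.8]]
[[704.0, -98.4, 12.0], [427.1, -114.4, 12.0], [410.5, 163.5, 12.0], [687.7, 178.5, 12.0]]
plate px [[256.3, 185.8], [321.0, 195.6], [311.8, 256.1], [246.9, 246.3]]
[[603.5, 119.9, 23.0], [581.5, -29.2, 23.0], [442.3, -8.5, 23.0], [464.2, 139.6, 23.0]]
depth z at corners [1121.6885986328125, 1107.890380859375, 1106.7357177734375, 1113.4107666015625]
side fix px [[357.7, 214.0], [366.1, 314.6], [227.7, 315.8], [240.7, 214.0]]
[[428.6, -110.3, 12.0], [411.9, 170.2, 12.0], [689.0, 184.4, 12.0], [705.1, -98.4, 12.0]]
plate px [[290.0, 233.3], [351.3, 244.9], [339.9, 300.1], [272.8, 286.8]]
[[582.1, -32.5, 23.0], [443.3, -3.8, 23.0], [465.5, 144.8, 23.0], [604.9, 117.4, 23.0]]
depth z at corners [1196.7252197265625, 1169.369873046875, 1070.0079345703125, 1094.7833251953125]
```

```bash
python3 -c "
import cv2
for n in('top','side'):print(cv2.imread(f'pics/{n}z.png').shape)"
```

```text
(630, 630, 3)
(540, 675, 3)
```

View pics/topz.png

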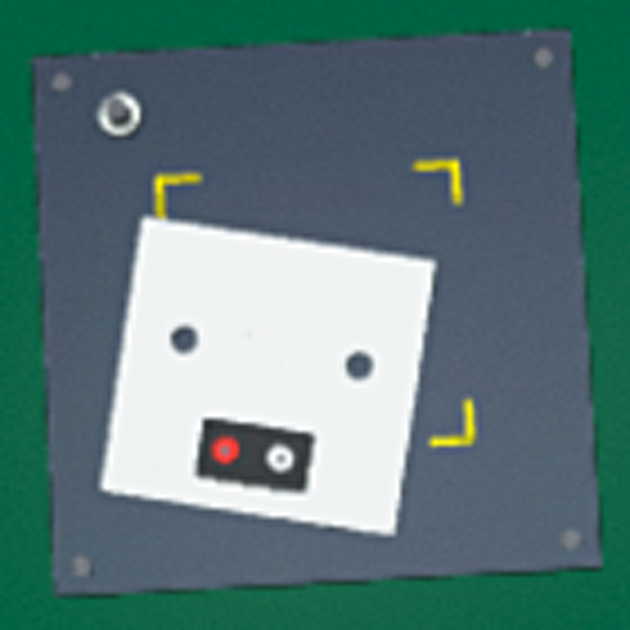

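View pics/sidez.png

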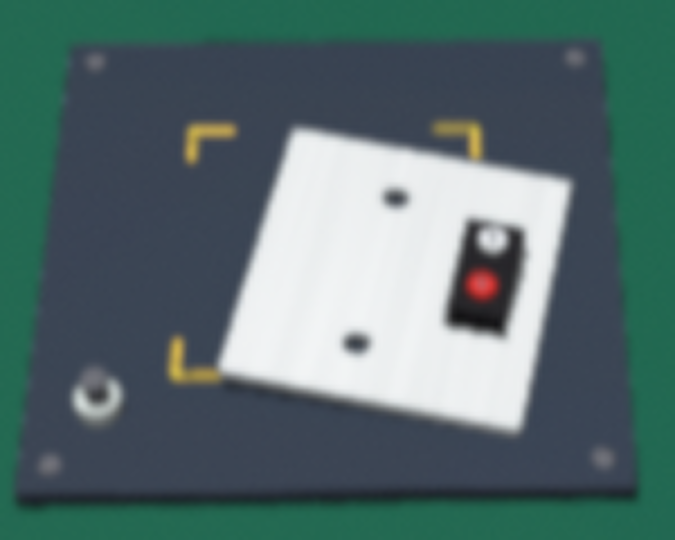

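Fixture centre is about (557, 32), yaw 3.25°. Plate yaw is about -8.3° and it sits toward the robot and to the left. I'll push the left edge with both open fingers aligned to the fixture, then push the near edge the same way. First I move over.

arm_command(series=[[[0.47,-0.47,0,0,0,0],[0.47,-0.47,0,0,0,0],[0.47,-0.47,0,0,0,0],[0.47,-0.47,0,0,0,0],[0.47,-0.47,0,0,0,0],[0.47,-0.47,0,0,0,0],[0.47,-0.47,0,0,0,0],[0.47,-0.47,0,0,0,0],[0.47,-0.47,0,0,0,0],[0.47,-0.47,0,0,0,0]]], hand=-1)

```text
time: 1.1
eef_pos: [405.8, -84.9, 194.6]
orientation: [-3.136, -0.001, 0.343]
contact_force: [2.0, -1.3, -0.1]
width: 85.2
```

```bash
cat > plan.py <<'E'
# rows to a target pose; tool vertical. prints normalised rows
import sys,numpy as np
from scipy.spatial.transform import Rotation as R
from rig import robot
s=robot.sense();p=np.array(s["eef_pos"]);r=R.from_euler("xyz",s["orientation"])
x,y,z,yawdeg,n=map(float,sys.argv[1:6]);n=int(n)
T=R.from_euler("xyz",[np.pi,0,np.radians(yawdeg)])
print("now",s["time"],p.round(1),np.degrees(s["orientation"]).round(1),"F",np.round(s["contact_force"],1))
rv=(r.inv()*T).as_rotvec();g=np.array([x,y,z]);st=(g-p)/n
print("per row mm",np.linalg.norm(st).round(1),"deg",np.degrees(np.linalg.norm(rv)/n).round(2))
for k in range(n):
    print(np.r_[r.inv().apply(st)/75,rv/n/np.pi].round(3).tolist())
    r=r*R.from_rotvec(rv/n)
E
python3 plan.py 520 164 90 93.25 10
```

```text
now 1.1 [405.8 -84.9 194.6] [-1.797e+02 -1.000e-01  1.960e+01] F [ 2.  -1.3 -0.1]
per row mm 29.3 deg 7.36
[0.255, -0.261, 0.141, -0.0, -0.0, -0.041]
[0.286, -0.226, 0.141, -0.0, -0.0, -0.041]
[0.313, -0.187, 0.141, -0.0, -0.0, -0.041]
[0.334, -0.146, 0.141, -0.0, -0.0, -0.041]
[0.35, -0.102, 0.14, -0.0, -0.0, -0.041]
[0.361, -0.056, 0.14, -0.0, -0.0, -0.041]
[0.365, -0.01, 0.14, -0.0, -0.0, -0.041]
[0.363, 0.037, 0.14, -0.0, -0.0, -0.041]
[0.355, 0.083, 0.14, -0.0, -0.0, -0.041]
[0.342, 0.128, 0.14, -0.0, -0.0, -0.041]
```

arm_command(series=[[[0.255,-0.26,0.14,0,0,-0.041],[0.285,-0.225,0.14,0,0,-0.041],[0.313,-0.187,0.14,0,0,-0.041],[0.334,-0.146,0.14,0,0,-0.041],[0.35,-0.1,0.14,0,0,-0.041],[0.36,-0.056,0.14,0,0,-0.041],[0.365,-0.01,0.14,0,0,-0.041],[0.363,0.037,0.14,0,0,-0.041],[0.355,0.083,0.14,0,0,-0.041],[0.342,0.128,0.14,0,0,-0.041]]])

```text
time: 2.1
eef_pos: [515.8, 181.9, 86.2]
orientation: [-3.141, -0.004, 1.688]
contact_force: [-0.3, -0.6, -0.1]
width: 85.3
```

```bash
python3 plan.py 520 164 25 93.25 10
```

```text
now 2.1 [515.8 181.9  86.2] [-180.    -0.3   96.7] F [-0.3 -0.6 -0.1]
per row mm 6.4 deg 0.35
[-0.025, 0.003, 0.081, -0.0, -0.0, 0.002]
[-0.025, 0.003, 0.081, -0.0, -0.0, 0.002]
[-0.025, 0.003, 0.081, -0.0, -0.0, 0.002]
[-0.025, 0.003, 0.081, -0.0, -0.0, 0.002]
[-0.025, 0.003, 0.081, -0.0, -0.0, 0.002]
[-0.024, 0.004, 0.081, -0.0, -0.0, 0.002]
[-0.024, 0.004, 0.082, -0.0, -0.0, 0.002]
[-0.024, 0.004, 0.082, -0.0, -0.0, 0.002]
[-0.024, 0.004, 0.082, -0.0, -0.0, 0.002]
[-0.024, 0.004, 0.082, -0.0, -0.0, 0.002]
```

arm_command(series=[[[-0.03,0.004,0.1,0,0,0.003],[-0.03,0.004,0.1,0,0,0.003],[-0.03,0.004,0.1,0,0,0.003],[-0.03,0.004,0.1,0,0,0.002],[-0.03,0.004,0.1,0,0,0.002],[-0.03,0.004,0.1,0,0,0.002],[-0.03,0.004,0.1,0,0,0.002],[-0.02,0.004,0.1,0,0,0.002],[0,0,0,0,0,0],[0,0,0,0,0,0]]])

```text
time: 3.1
eef_pos: [517.9, 162.8, 19.2]
orientation: [-3.137, -0.004, 1.621]
contact_force: [-0.1, 0.2, -0.5]
width: 85.5
```

```bash
python3 - <<'E'
from h import *
p,d=robot.camera("side");cv2.imwrite("pics/s1.png",cv2.resize(p[180:340,220:420,::-1],None,fx=4,fy=3.75,interpolation=cv2.INTER_CUBIC))
E
python3 plan.py 520 164 10 93.25 5|head -3
```

```text
now 3.15 [517.7 162.8  19.1] [-179.7   -0.2   92.9] F [ 0.2 -1.3  0.5]
per row mm 1.9 deg 0.11
[0.003, 0.006, 0.024, -0.0, -0.0, -0.0]
```

View pics/s1.png

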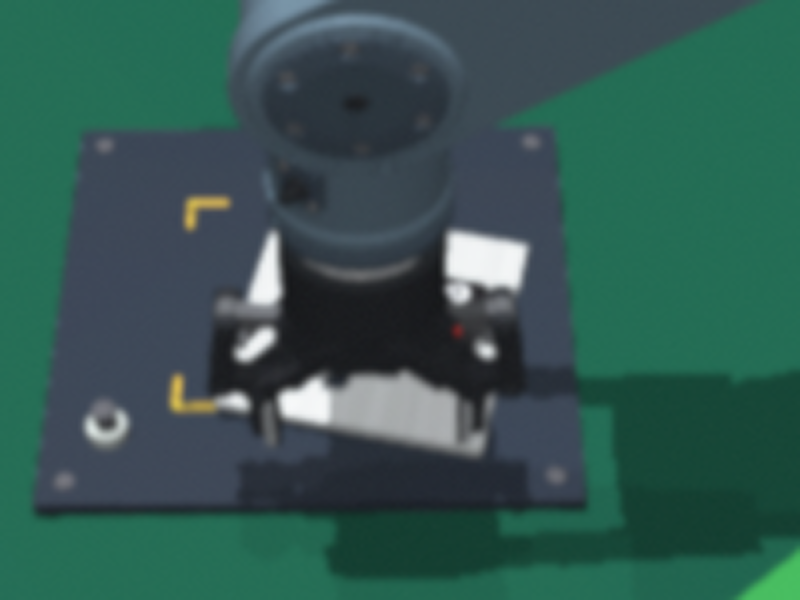

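The side view shows both finger tips, at crop (268,440) and (468,440), in front of the plate's left edge and still above the base. I'll lower gently to feel the base.

arm_command(series=[[[0,0,0.035,0,0,0],[0,0,0.035,0,0,0],[0,0,0.035,0,0,0],[0,0,0.035,0,0,0],[0,0,0.02,0,0,0],[0,0,0.02,0,0,0],[0,0,0.02,0,0,0],[0,0,0.01,0,0,0],[0,0,0,0,0,0],[0,0,0,0,0,0]]])

```text
time: 4.15
eef_pos: [518.5, 163.6, 3.1]
orientation: [-3.139, -0.004, 1.622]
contact_force: [0.3, 0.3, 1.5]
width: 86.0
```

arm_command(series=[[[0,0,0.01,0,0,0],[0,0,0.01,0,0,0],[0,0,0.01,0,0,0],[0,0,0.01,0,0,0],[0,0,0,0,0,0],[0,0,0,0,0,0],[0,0,0,0,0,0],[0,0,0,0,0,0],[0,0,0,0,0,0],[0,0,0,0,0,0]]])

```text
time: 5.15
eef_pos: [518.7, 163.6, 0.1]
orientation: [-3.139, -0.004, 1.622]
contact_force: [0.1, 0.4, -0.2]
width: 85.6
```

arm_command(series=[[[-0.05,0,-0.005,0,0,0],[-0.05,0,0,0,0,0],[-0.05,0,0,0,0,0],[-0.05,0,0,0,0,0],[-0.05,0,0,0,0,0],[-0.05,0,0,0,0,0],[-0.04,0,0,0,0,0],[-0.04,0,0,0,0,0],[-0.03,0,0,0,0,0],[0,0,0,0,0,0]]])

```text
time: 6.15
eef_pos: [520.6, 129.6, 0.4]
orientation: [-3.139, -0.004, 1.621]
contact_force: [0.3, 0.7, 0.7]
width: 85.5
```

```bash
python3 - <<'E'
from h import *
for n in("top","side"):
    p,d=robot.camera(n);u,v,a,b=(220,130,380,280) if n=="top" else (220,180,420,340)
    cv2.imwrite(f"pics/{n}2.png",cv2.resize(p[v:b,u:a,::-1],None,fx=3.75,fy=3.75,interpolation=cv2.INTER_CUBIC))
print(robot.sense()["eef_pos"],robot.sense()["contact_force"])
E
```

```text
[5.20530231e+02 1.29843563e+02 4.21743096e-01] [-0.4903977   0.4162623  -0.01782479]
```

View pics/top2.png

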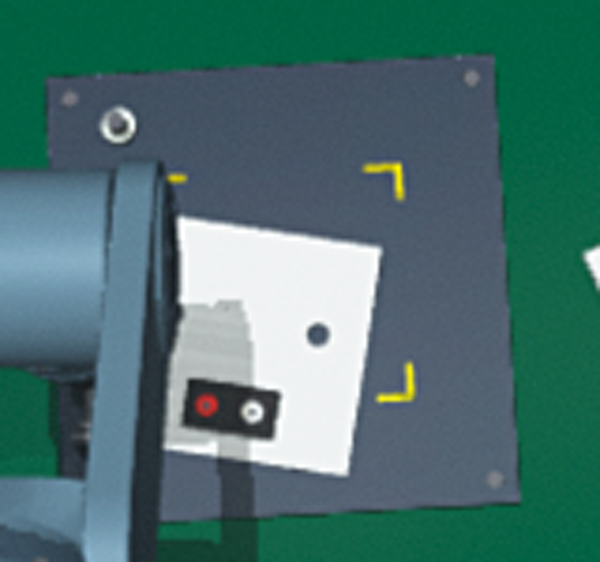

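View pics/side2.png

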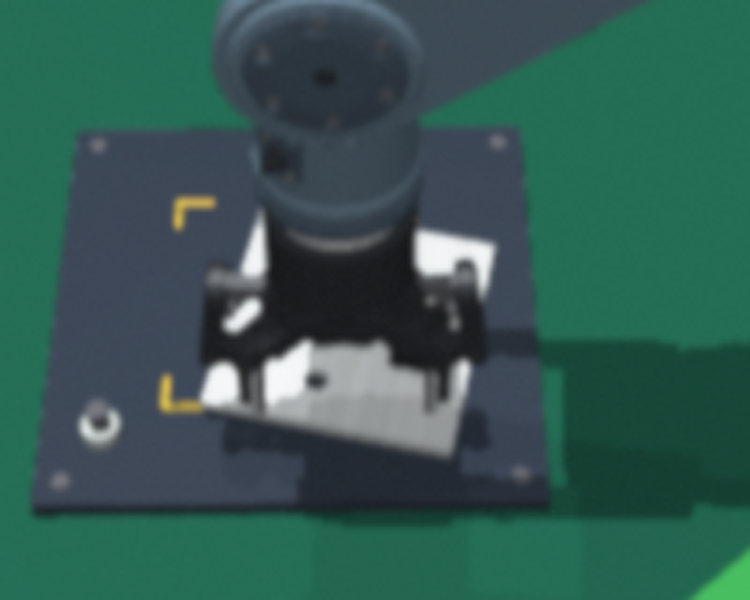

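The plate hasn't moved. The tips are passing above it, so they stand higher than I assumed. I'll measure tip height from depth.

```bash
python3 - <<'E'
from h import *
p,d=robot.camera("side");i=I["side"]
v,u=np.mgrid[240:310,270:350]
dd=d[v,u];c=np.stack([(u-i["K"][0,2])/i["K"][0,0]*dd,(v-i["K"][1,2])/i["K"][1,1]*dd,dd],-1)
W=(c-i["t"])@i["R"]
for col in(284,286,288,289,290,332,334,335,336):
    print(col,[(int(r),*W[r-240,col-270].round().astype(int)) for r in range(278,300,2)])
s=robot.sense();print(s["time"],s["eef_pos"])
E
```

```text
284 [(278, np.int64(575), np.int64(145), np.int64(92)), (280, np.int64(576), np.int64(144), np.int64(83)), (282, np.int64(577), np.int64(141), np.int64(73)), (284, np.int64(577), np.int64(140), np.int64(65)), (286, np.int64(578), np.int64(138), np.int64(56)), (288, np.int64(581), np.int64(120), np.int64(24)), (290, np.int64(581), np.int64(124), np.int64(23)), (292, np.int64(582), np.int64(121), np.int64(10)), (294, np.int64(582), np.int64(125), np.int64(10)), (296, np.int64(581), np.int64(134), np.int64(15)), (298, np.int64(581), np.int64(135), np.int64(10))]
286 [(278, np.int64(571), np.int64(145), np.int64(92)), (280, np.int64(572), np.int64(146), np.int64(86)), (282, np.int64(573), np.int64(140), np.int64(72)), (284, np.int64(573), np.int64(140), np.int64(65)), (286, np.int64(573), np.int64(142), np.int64(61)), (288, np.int64(574), np.int64(140), np.int64(52)), (290, np.int64(577), np.int64(124), np.int64(23)), (292, np.int64(578), np.int64(120), np.int64(9)), (294, np.int64(578), np.int64(124), np.int64(9)), (296, np.int64(577), np.int64(131), np.int64(11)), (298, np.int64(576), 
[... 3337 characters left out ...]
), np.int64(130), np.int64(16)), (298, np.int64(476), np.int64(134), np.int64(15))]
336 [(278, np.int64(475), np.int64(143), np.int64(94)), (280, np.int64(475), np.int64(138), np.int64(82)), (282, np.int64(474), np.int64(137), np.int64(74)), (284, np.int64(474), np.int64(139), np.int64(70)), (286, np.int64(474), np.int64(140), np.int64(64)), (288, np.int64(474), np.int64(142), np.int64(60)), (290, np.int64(474), np.int64(139), np.int64(49)), (292, np.int64(474), np.int64(122), np.int64(19)), (294, np.int64(474), np.int64(125), np.int64(16)), (296, np.int64(474), np.int64(130), np.int64(15)), (298, np.int64(473), np.int64(135), np.int64(16))]
6.3 [5.20539860e+02 1.29942227e+02 4.37387260e-01]
```

```bash
python3 - <<'E'
from h import *
p,d=robot.camera("side");i=I["side"]
v,u=np.mgrid[180:310,260:360]
dd=d[v,u];c=np.stack([(u-i["K"][0,2])/i["K"][0,0]*dd,(v-i["K"][1,2])/i["K"][1,1]*dd,dd],-1)
W=(c-i["t"])@i["R"]
m=W[...,2]>44
for z in range(44,240,6):
    q=W[m&(abs(W[...,2]-z)<3)]
    if len(q): 
        h,e=np.histogram(q[:,0],bins=range(440,610,10))
        print(z,len(q),"y",q[:,1].min().round(),q[:,1].max().round(),h.tolist())
cv2.imwrite("pics/s3.png",cv2.resize(p[180:310,260:360,::-1],None,fx=5.5,fy=4.6,interpolation=cv2.INTER_CUBIC))
z0=np.load("side0.npz")
E
```

```text
50 12 y 137.0 145.0 [0, 0, 0, 6, 0, 0, 0, 0, 0, 0, 0, 0, 3, 3, 0, 0]
56 29 y 132.0 146.0 [0, 0, 2, 11, 1, 0, 0, 0, 0, 0, 0, 0, 11, 4, 0, 0]
62 29 y 127.0 147.0 [0, 0, 2, 7, 2, 0, 0, 0, 0, 0, 0, 0, 8, 10, 0, 0]
68 28 y 125.0 144.0 [0, 0, 1, 10, 3, 0, 0, 0, 0, 0, 0, 0, 4, 10, 0, 0]
74 24 y 134.0 146.0 [0, 0, 2, 8, 2, 0, 0, 0, 0, 0, 0, 0, 3, 9, 0, 0]
80 22 y 134.0 145.0 [0, 0, 1, 9, 2, 0, 0, 0, 0, 0, 0, 0, 8, 2, 0, 0]
86 17 y 135.0 146.0 [0, 0, 2, 4, 0, 0, 0, 0, 0, 0, 0, 0, 2, 6, 3, 0]
92 76 y 116.0 147.0 [0, 5, 16, 19, 2, 0, 0, 0, 0, 0, 0, 0, 10, 14, 5, 5]
98 158 y 114.0 149.0 [8, 6, 24, 30, 7, 0, 0, 0, 0, 0, 0, 1, 8, 46, 20, 8]
104 89 y 115.0 150.0 [1, 15, 5, 16, 4, 4, 1, 2, 3, 1, 0, 4, 11, 6, 9, 7]
110 150 y 114.0 151.0 [0, 11, 1, 4, 33, 10, 3, 8, 7, 11, 3, 18, 29, 0, 7, 5]
116 112 y 117.0 151.0 [0, 11, 2, 0, 22, 11, 4, 9, 9, 4, 4, 16, 7, 0, 8, 5]
122 80 y 122.0 151.0 [0, 8, 6, 0, 0, 15, 2, 3, 12, 3, 10, 8, 0, 0, 8, 5]
128 94 y 127.0 152.0 [0, 11, 5, 1, 0, 19, 10, 6, 6, 6, 11, 8, 0, 1, 6, 4]
134 146 y 131.0 153.0 [0, 7, 18, 6, 4, 16, 14, 7, 1, 8, 19, 12, 2, 16, 12, 4]
140 123 y 118.0
[... 557 characters left out ...]
 12, 8, 10, 0, 0, 0, 0]
188 91 y 140.0 169.0 [0, 0, 0, 0, 4, 16, 12, 14, 11, 14, 12, 8, 0, 0, 0, 0]
194 84 y 140.0 169.0 [0, 0, 0, 0, 5, 11, 15, 12, 11, 11, 11, 8, 0, 0, 0, 0]
200 89 y 139.0 169.0 [0, 0, 0, 0, 4, 14, 13, 14, 10, 12, 10, 12, 0, 0, 0, 0]
206 214 y 134.0 169.0 [0, 0, 0, 0, 9, 33, 32, 30, 30, 29, 28, 23, 0, 0, 0, 0]
212 20 y 152.0 164.0 [0, 0, 0, 0, 0, 0, 4, 6, 5, 4, 1, 0, 0, 0, 0, 0]
218 5 y 141.0 168.0 [0, 0, 0, 0, 0, 0, 0, 1, 0, 1, 1, 1, 1, 0, 0, 0]
224 90 y 134.0 171.0 [0, 0, 0, 0, 10, 12, 13, 11, 12, 11, 9, 10, 2, 0, 0, 0]
230 122 y 130.0 171.0 [0, 0, 0, 0, 10, 17, 16, 16, 18, 16, 15, 13, 1, 0, 0, 0]
236 84 y 135.0 170.0 [0, 0, 0, 0, 8, 11, 10, 13, 11, 12, 8, 9, 2, 0, 0, 0]
```

View pics/s3.png

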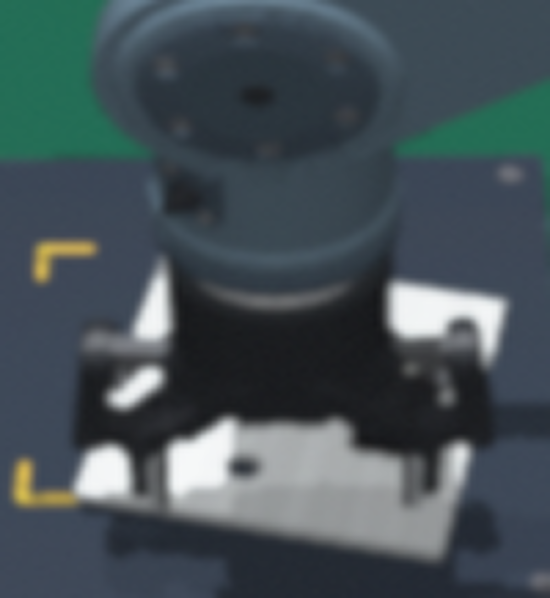

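The tips are at z≈48 and the gripper body's underside at ≈105, while the reported TCP z is 0.4. Tip-to-body spacing matches the spec, so the reported height is about 34 mm too low. I'll trust the picture, back off in +y, and lower again with checks.

arm_command(series=[[[0.12,0,0,0,0,0],[0.12,0,0,0,0,0],[0.12,0,0,0,0,0],[0.12,0,0,0,0,0],[0,0,0.08,0,0,0],[0,0,0.08,0,0,0],[0,0,0.08,0,0,0],[0,0,0.06,0,0,0],[0,0,0,0,0,0],[0,0,0,0,0,0]]])

```text
time: 7.35
eef_pos: [517.4, 170.2, -24.9]
orientation: [-3.138, -0.004, 1.623]
contact_force: [0.3, -0.2, 0.2]
width: 85.4
```

```bash
cat > tip.py <<'E'
from h import *
import sys
p,d=robot.camera("side");i=I["side"]
v,u=np.mgrid[180:340,240:380]
dd=d[v,u];c=np.stack([(u-i["K"][0,2])/i["K"][0,0]*dd,(v-i["K"][1,2])/i["K"][1,1]*dd,dd],-1)
W=(c-i["t"])@i["R"]
s=robot.sense();print(s["time"],np.round(s["eef_pos"],1),np.round(s["contact_force"],1))
x,y=s["eef_pos"][:2]
for sg in(-1,1):
  for z in range(10,70,4):
    q=W[(abs(W[...,2]-z)<2)&(abs(W[...,0]-(x+sg*50))<14)&(abs(W[...,1]-y-9)<6)]
    print(sg,z,len(q),end="; ")
  print()
cv2.imwrite(f"pics/{sys.argv[1]}.png",cv2.resize(p[180:340,220:420,::-1],None,fx=4,fy=3.75,interpolation=cv2.INTER_CUBIC))
E
python3 tip.py s4
```

```text
7.4 [517.4 170.2 -24.9] [-0.5 -0.4  0. ]
-1 10 0; -1 14 0; -1 18 0; -1 22 1; -1 26 3; -1 30 6; -1 34 8; -1 38 7; -1 42 11; -1 46 4; -1 50 10; -1 54 5; -1 58 7; -1 62 8; -1 66 14; 
1 10 10; 1 14 3; 1 18 0; 1 22 0; 1 26 4; 1 30 6; 1 34 6; 1 38 6; 1 42 6; 1 46 10; 1 50 9; 1 54 3; 1 58 5; 1 62 4; 1 66 12;
```

View pics/s4.png

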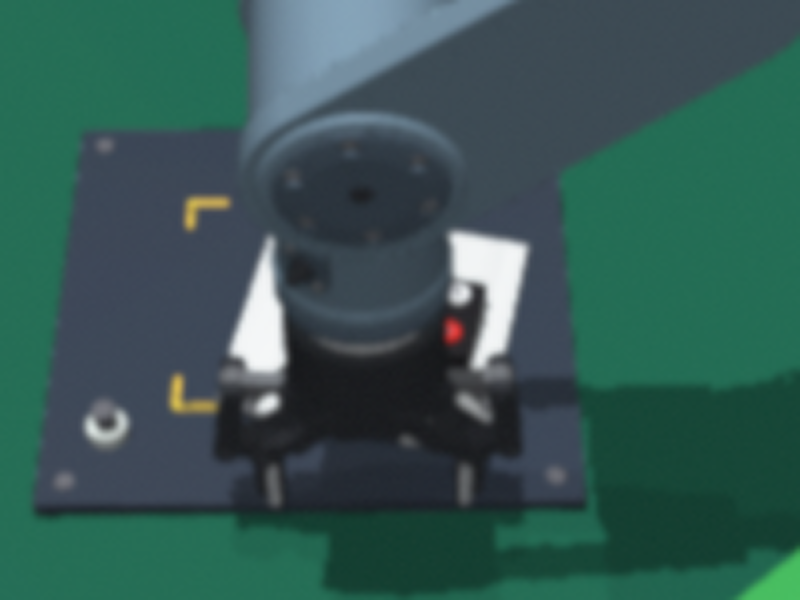

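The tips are now at z≈23, just outside the plate's left edge. I'll move in 8 mm, then lower in small steps to feel the base.

arm_command(series=[[[-0.05,0,0,0,0,0],[-0.05,0,0.03,0,0,0],[0,0,0.03,0,0,0],[0,0,0.02,0,0,0],[0,0,0.015,0,0,0],[0,0,0.01,0,0,0],[0,0,0.01,0,0,0],[0,0,0,0,0,0],[0,0,0,0,0,0],[0,0,0,0,0,0]]])

```text
time: 8.4
eef_pos: [518.6, 161.7, -33.5]
orientation: [-3.139, -0.004, 1.622]
contact_force: [0.1, -0.4, -0.1]
width: 85.4
```

```bash
python3 tip.py s5
```

```text
8.45 [518.6 161.7 -33.5] [0.5 1.7 0.1]
-1 10 24; -1 14 6; -1 18 3; -1 22 7; -1 26 6; -1 30 8; -1 34 7; -1 38 6; -1 42 8; -1 46 7; -1 50 4; -1 54 9; -1 58 12; -1 62 21; -1 66 17; 
1 10 30; 1 14 12; 1 18 5; 1 22 5; 1 26 6; 1 30 11; 1 34 6; 1 38 7; 1 42 9; 1 46 5; 1 50 1; 1 54 6; 1 58 7; 1 62 21; 1 66 18;
```

arm_command(series=[[[0,0,0.01,0,0,0],[0,0,0.01,0,0,0],[0,0,0,0,0,0],[0,0,0,0,0,0],[0,0,0,0,0,0],[0,0,0,0,0,0],[0,0,0,0,0,0],[0,0,0,0,0,0],[0,0,0,0,0,0],[0,0,0,0,0,0]]])

```text
time: 9.45
eef_pos: [519.0, 161.8, -34.1]
orientation: [-3.14, -0.004, 1.623]
contact_force: [-0.3, -0.5, 0.3]
width: 85.6
```

arm_command(series=[[[-0.05,0,0,0,0,0],[-0.05,0,0,0,0,0],[-0.05,0,0,0,0,0],[-0.05,0,0,0,0,0],[-0.05,0,0,0,0,0],[-0.05,0,0,0,0,0],[-0.05,0,0,0,0,0],[-0.05,0,0,0,0,0],[0,0,0,0,0,0],[0,0,0,0,0,0]]])

```text
time: 10.45
eef_pos: [520.3, 130.1, -34.1]
orientation: [-3.139, -0.006, 1.622]
contact_force: [0.1, 3.4, 0.9]
width: 85.4
```

```bash
python3 tip.py s6;python3 - <<'E'
from h import *
p,d=robot.camera("top");u,v,a,b=(220,130,380,280)
cv2.imwrite(f"pics/t6.png",cv2.resize(p[v:b,u:a,::-1],None,fx=3.75,fy=3.75,interpolation=cv2.INTER_CUBIC))
E
```

```text
10.5 [520.2 130.1 -34.1] [-0.9  0.3  1.7]
-1 10 44; -1 14 17; -1 18 5; -1 22 9; -1 26 7; -1 30 8; -1 34 7; -1 38 10; -1 42 6; -1 46 7; -1 50 4; -1 54 10; -1 58 17; -1 62 16; -1 66 17; 
1 10 37; 1 14 11; 1 18 7; 1 22 9; 1 26 3; 1 30 9; 1 34 8; 1 38 8; 1 42 6; 1 46 5; 1 50 6; 1 54 5; 1 58 8; 1 62 20; 1 66 16;
```

View pics/s6.png

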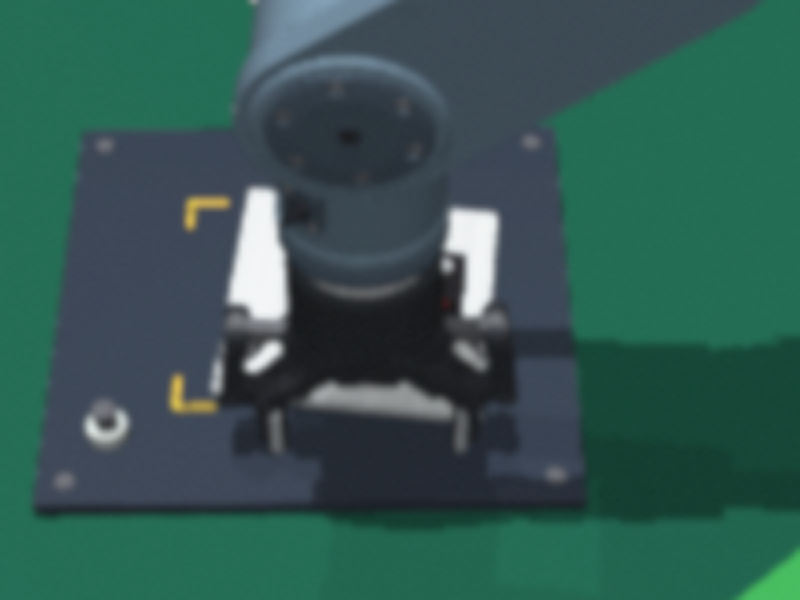

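View pics/t6.png

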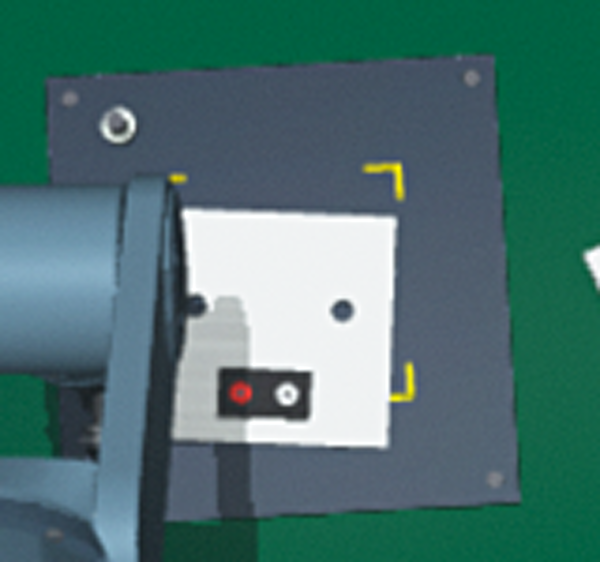

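arm_command(series=[[[-0.03,0,0,0,0,0],[-0.03,0,0,0,0,0],[-0.03,0,0,0,0,0],[-0.03,0,0,0,0,0],[-0.02,0,0,0,0,0],[0,0,0,0,0,0],[0,0,0,0,0,0],[0,0,0,0,0,0],[0,0,0,0,0,0],[0,0,0,0,0,0]]])

```text
time: 11.55
eef_pos: [520.6, 119.5, -34.1]
orientation: [-3.139, -0.006, 1.622]
contact_force: [-0.8, 1.5, 2.6]
width: 85.6
```

```bash
cat > rel.py <<'E'
# fixture frame position of hole blobs & right edge seen from top
from h import *
import sys
C=np.array([557.3,32.3]);a=np.radians(3.25);F=np.array([[np.cos(a),np.sin(a)],[-np.sin(a),np.cos(a)]])
def fx(P): return (np.atleast_2d(P)[:,:2]-C)@F.T
if __name__=="__main__":
    p,d=robot.camera("top")
    u,v,aa,b=(220,130,380,280)
    cv2.imwrite(f"pics/{sys.argv[1]}.png",cv2.resize(p[v:b,u:aa,::-1],None,fx=3.75,fy=3.75,interpolation=cv2.INTER_CUBIC))
    hsv=cv2.cvtColor(p,cv2.COLOR_RGB2HSV)
    m=np.zeros(p.shape[:2],np.uint8);m[140:278,228:365]=((hsv[...,2]>120)&(hsv[...,1]<60))[140:278,228:365]
    dark=cv2.morphologyEx(m,cv2.MORPH_CLOSE,np.ones((9,9)))-m
    dark=(dark>0).astype(np.uint8)
    for c in cv2.findContours(dark,cv2.RETR_EXTERNAL,cv2.CHAIN_APPROX_NONE)[0]:
        if 12<cv2.contourArea(c)<60:
            x,y,w,h=cv2.boundingRect(c)
            g=255-cv2.cvtColor(p,cv2.COLOR_RGB2GRAY)[y-2:y+h+2,x-2:x+w+2].astype(float);g-=g.min()+15;g=g.clip(0)
            yy,xx=np.mgrid[y-2:y+h+2,x-2:x+w+2];uv=[(g*xx).sum()/g.sum(),(g*yy).sum()/g.sum()]
            print("blob",np.round(uv,1),"fix xy @z22",fx(ray("top",uv,22)).round(1))
    # right edge: last bright column per row
    K=[]
    n,lab,st,_=cv2.connectedComponentsWithStats(m);k=1+np.argmax(st[1:,4]);mm=lab==k
    for r in range(200,245):
        c=np.where(mm[r])[0]
        if len(c):K.append([c.max()+.5,r])
    P=fx(ray("top",K,20));print("right edge x,y:",P[::8].round(1).tolist())
    T=[]
    for cc in range(270,318):
        r=np.where(mm[:,cc])[0]
        if len(r):T.append([cc,r.max()+.5])
    P=fx(ray("top",T,18));print("near edge:",P[::8].round(1).tolist())
    yl=((hsv[...,0]>20)&(hsv[...,0]<35)&(hsv[...,1]>150)&(hsv[...,2]>120)).astype(np.uint8)
    yl[:,:225]=0;yl[:,365:]=0;yl[:140]=0;yl[275:]=0
    n,lab,st,ce=cv2.connectedComponentsWithStats(yl)
    for k in range(1,n):
        if st[k,4]>8:
            x,y,w,h,_=st[k];print("mark box fix",fx(ray("top",[[x-.5,y-.5],[x+w-.5,y-.5],[x-.5,y+h-.5],[x+w-.5,y+h-.5]],12)).round(1).tolist())
    s=robot.sense();print(s["time"],"tcp fix",fx(s["eef_pos"]).round(1),np.round(s["eef_pos"],1),np.round(s["contact_force"],1),s["orientation"])
E
python3 rel.py t7
```

```text
right edge x,y: [[10.1, -74.9], [-8.5, -76.2], [-27.0, -75.1], [-45.4, -74.1], [-63.8, -73.1], [-82.3, -74.4]]
near edge: [[-87.9, 55.5], [-88.8, 37.2], [-89.8, 18.9], [-90.8, 0.6], [-91.8, -17.7], [-92.7, -36.0]]
mark box fix [[74.6, -55.3], [73.4, -78.6], [53.4, -54.2], [52.2, -77.4]]
mark box fix [[-50.5, -74.1], [-50.7, -78.7], [-73.6, -72.8], [-73.9, -77.4]]
11.6 tcp fix [[-31.7  89.1]] [520.6 119.4 -34.1] [-2.   2.2  1.5] [-3.13912807 -0.00628534  1.62242833]
```

View pics/t7.png

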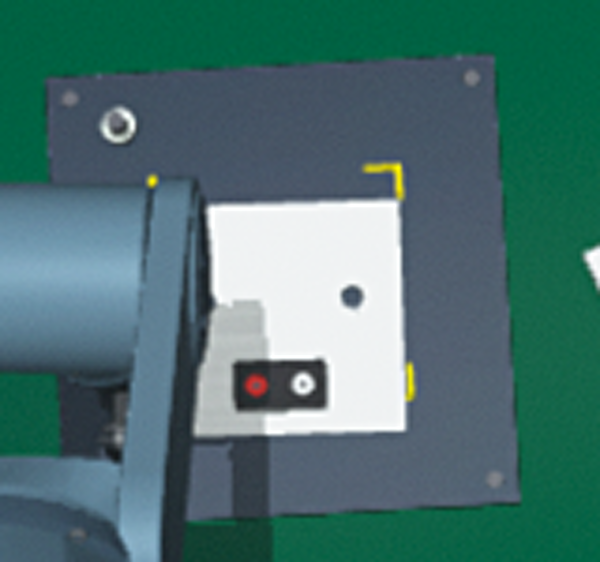

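```bash
python3 - <<'E'
from rel import *
p,d=robot.camera("top")
g=255-cv2.cvtColor(p,cv2.COLOR_RGB2GRAY).astype(float)
def cen(u,v,r=5):
    w=g[v-r:v+r+1,u-r:u+r+1].copy();w-=np.percentile(w,30)+20;w=w.clip(0);yy,xx=np.mgrid[v-r:v+r+1,u-r:u+r+1]
    return [(w*xx).sum()/w.sum(),(w*yy).sum()/w.sum()]
c=cen(314,209);print(c,fx(ray("top",c,22)))
# subpixel edges of the plate: threshold crossings
gr=255-g
def cross(line,base):
    k=np.where(np.diff((line>150).astype(int))!=0)[0]
    return [base+j+(150-line[j])/(line[j+1]-line[j]) for j in k]
R=np.array([(cross(gr[r,315:340],315)[0],r) for r in range(186,242) if len(cross(gr[r,315:340],315))==1])
N=np.array([(c,cross(gr[235:262,c],235)[-1]) for c in range(296,326) if cross(gr[235:262,c],235)])
T=np.array([(c,cross(gr[170:200,c],170)[0]) for c in range(280,324) if cross(gr[170:200,c],170)])
for n,P,z in(("R",R,None),("N",N,18),("T",T,27)):
    if n=="R": z=18+(241-P[:,1])/60*9.5
    q=fx(ray("top",P,z)); 
    vx,vy,x,y=cv2.fitLine(q.astype(np.float32),cv2.DIST_HUBER,0,.01,.01).ravel()
    print(n,len(q),"mid",round(float(x),2),round(float(y),2),"ang",np.degrees(np.arctan2(vy,vx)).round(2))
E
```

```text
[np.float64(313.4352085082564), np.float64(208.6112510495382)] [[ -8.4489133  -43.75620351]]
R 51 mid -12.49 -74.71 ang -1.2
N 30 mid -91.5 -32.6 ang 88.69
T 44 mid 51.12 -8.01 ang 88.78
```

arm_command(series=[[[-0.015,0,0,0,0,-0.002],[-0.01,0,0,0,0,0],[0,0,0,0,0,0],[0,0,0,0,0,0],[0,0,0,0,0,0],[0.1,0,0,0,0,0],[0.1,0,0,0,0,0],[0.1,0,-0.2,0,0,0],[0.1,0,-0.3,0,0,0],[0,0,-0.3,0,0,0]]])

```text
time: 12.65
eef_pos: [516.1, 148.6, 25.7]
orientation: [-3.132, -0.005, 1.629]
contact_force: [-0.3, -0.0, -0.0]
width: 85.5
```

```bash
python3 plan.py 420 22 60 3.25 10|head -3;python3 plan.py 440 90 60 45 10|head -3
```

```text
now 12.65 [516.1 148.6  25.7] [-179.5   -0.3   93.4] F [-0.3 -0.  -0. ]
per row mm 16.3 deg 9.01
[-0.161, -0.138, -0.045, -0.0, 0.0, 0.05]
now 12.65 [516.1 148.6  25.7] [-179.5   -0.3   93.4] F [-0.3 -0.  -0. ]
per row mm 10.2 deg 4.84
[-0.072, -0.106, -0.045, -0.0, -0.0, 0.027]
```

```bash
python3 plan.py 443.5 25.8 40 3.25 12
```

```text
now 12.65 [516.1 148.6  25.7] [-179.5   -0.3   93.4] F [-0.3 -0.  -0. ]
per row mm 11.9 deg 7.51
[-0.131, -0.089, -0.016, -0.0, 0.0, 0.042]
[-0.142, -0.071, -0.016, -0.0, 0.0, 0.042]
[-0.15, -0.052, -0.016, -0.0, 0.0, 0.042]
[-0.155, -0.032, -0.016, -0.0, 0.0, 0.042]
[-0.158, -0.011, -0.016, -0.0, 0.0, 0.042]
[-0.158, 0.01, -0.016, -0.0, 0.0, 0.042]
[-0.156, 0.03, -0.016, -0.0, 0.0, 0.042]
[-0.15, 0.05, -0.016, -0.0, 0.0, 0.042]
[-0.142, 0.07, -0.016, -0.0, 0.0, 0.042]
[-0.132, 0.088, -0.016, -0.0, 0.0, 0.042]
[-0.119, 0.104, -0.016, -0.0, 0.0, 0.042]
[-0.105, 0.119, -0.016, -0.0, 0.0, 0.042]
```

arm_command(series=[[[-0.13,-0.09,-0.05,0,0,0.042],[-0.14,-0.07,-0.05,0,0,0.042],[-0.15,-0.05,-0.05,0,0,0.042],[-0.155,-0.03,-0.02,0,0,0.042],[-0.158,-0.01,0,0,0,0.042],[-0.158,0.01,0,0,0,0.042],[-0.156,0.03,0,0,0,0.042],[-0.15,0.05,0,0,0,0.042],[-0.142,0.07,0,0,0,0.042],[-0.13,0.09,0,0,0,0.042]]])

```text
time: 13.65
eef_pos: [459.5, 50.6, 54.4]
orientation: [3.14, -0.011, 0.267]
contact_force: [-0.0, -0.4, 0.1]
width: 85.3
```

```bash
python3 plan.py 443.5 25.8 40 3.25 2
```

```text
now 13.65 [459.5  50.6  54.4] [179.9  -0.6  15.3] F [-0.  -0.4  0.1]
per row mm 16.4 deg 6.04
[-0.147, 0.131, 0.095, 0.0, -0.002, 0.034]
[-0.132, 0.146, 0.095, 0.0, -0.002, 0.034]
```

arm_command(series=[[[-0.147,0.131,0.05,0,-0.002,0.034],[-0.132,0.146,0.05,0,-0.002,0.034],[0,0,0,0,0,0],[0,0,0,0,0,0],[0,0,0.15,0,0,0],[0,0,0.15,0,0,0],[0,0,0.15,0,0,0],[0,0,0.1,0,0,0],[0,0,0,0,0,0],[0,0,0,0,0,0]]])

```text
time: 14.65
eef_pos: [444.9, 27.6, 5.5]
orientation: [3.139, -0.003, 0.054]
contact_force: [-0.2, -0.3, 0.5]
width: 85.3
```

```bash
python3 plan.py 443.5 25.8 -33.5 3.25 4; python3 - <<'E'
from rel import *
for n in("top","side"):
    p,d=robot.camera(n);u,v,a,b=(220,130,380,280) if n=="top" else (220,180,420,340)
    cv2.imwrite(f"pics/{n}8.png",cv2.resize(p[v:b,u:a,::-1],None,fx=3.75,fy=3.75,interpolation=cv2.INTER_CUBIC))
print(fx(robot.sense()["eef_pos"]))
E
```

```text
now 14.65 [444.9  27.6   5.5] [ 1.799e+02 -1.000e-01  3.100e+00] F [-0.2 -0.3  0.5]
per row mm 9.8 deg 0.06
[-0.005, 0.006, 0.13, 0.0, -0.0, -0.0]
[-0.005, 0.006, 0.13, 0.0, -0.0, -0.0]
[-0.005, 0.006, 0.13, 0.0, -0.0, -0.0]
[-0.005, 0.006, 0.13, 0.0, -0.0, -0.0]
[[-112.24791283    1.5588114 ]]
```

View pics/top8.png

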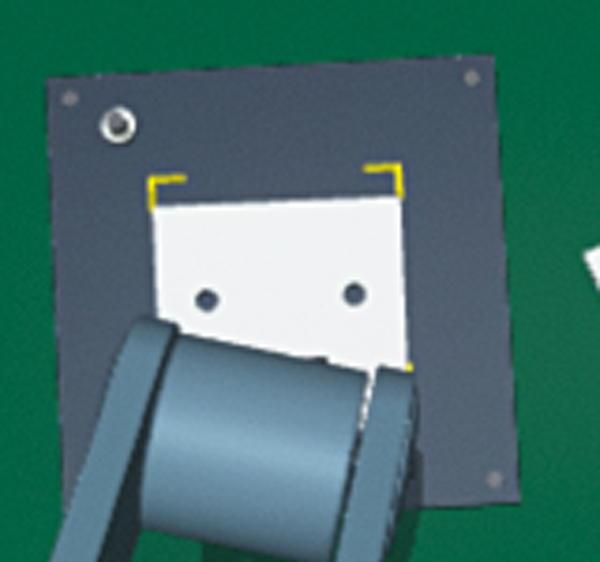

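View pics/side8.png

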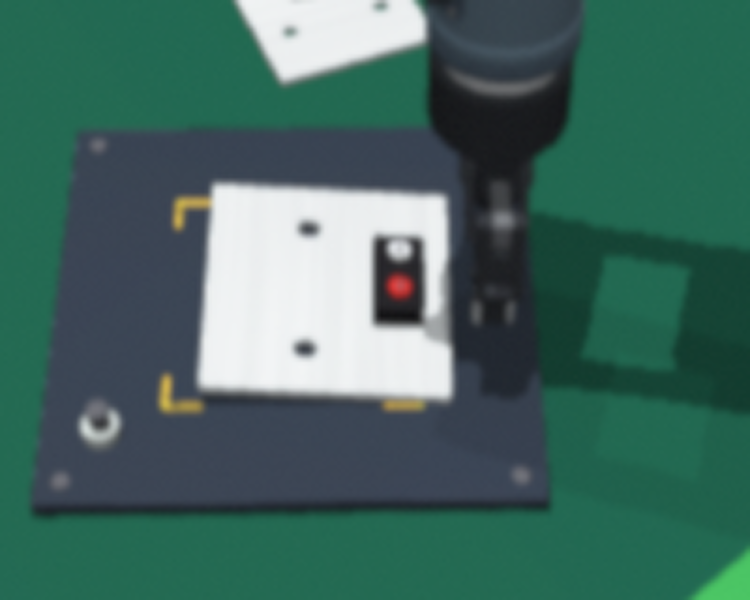

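The plate is now aligned with the yellow marks in y and yaw: holes at top crop (206,300) and (354,294), left mark flush. The gripper stands clear beyond the near edge. I'll measure the holes while lowering.

arm_command(series=[[[-0.03,0.01,0.13,0,0,0],[0,0.01,0.13,0,0,0],[0,0,0.12,0,0,0],[0,0,0.08,0,0,0],[0,0,0.03,0,0,0],[0,0,0,0,0,0],[0,0,0,0,0,0],[0,0,0,0,0,0],[0,0,0,0,0,0],[0,0,0,0,0,0]]])

```text
time: 15.75
eef_pos: [444.1, 25.2, -33.1]
orientation: [3.139, -0.006, 0.053]
contact_force: [-0.0, 0.4, -0.1]
width: 85.2
```

```bash
cat > holes.py <<'E'
from rel import *
def holes(tag,guess):
    p,d=robot.camera("top")
    u0,v0,a,b=(220,130,380,280)
    cv2.imwrite(f"pics/{tag}.png",cv2.resize(p[v0:b,u0:a,::-1],None,fx=3.75,fy=3.75,interpolation=cv2.INTER_CUBIC))
    g=255-cv2.cvtColor(p,cv2.COLOR_RGB2GRAY).astype(float);o=[]
    for u,v in guess:
        r=5
        for _ in range(3):
            u,v=int(round(u)),int(round(v));w=g[v-r:v+r+1,u-r:u+r+1].copy();w-=np.percentile(w,30)+20;w=w.clip(0);yy,xx=np.mgrid[v-r:v+r+1,u-r:u+r+1]
            u,v=(w*xx).sum()/w.sum(),(w*yy).sum()/w.sum()
        o.append((u,v))
    q=fx(ray("top",o,22));print("px",np.round(o,1).tolist(),"fix",q.round(1).tolist(),"yaw",np.degrees(np.arctan2(-(q[0]-q[1])[0],(q[0]-q[1])[1])).round(2))
    s=robot.sense();print(s["time"],"tcp fix",fx(s["eef_pos"]).round(1),np.round(s["eef_pos"],1),np.round(s["contact_force"],1),np.degrees(s["orientation"]).round(2))
if __name__=="__main__":
    a=list(map(float,sys.argv[2:]));holes(sys.argv[1],[a[:2],a[2:]])
E
python3 holes.py t9 275 210 314.4 208.4
```

```text
px [[274.6, 209.6], [314.0, 207.9]] fix [[-5.9, 45.3], [-7.0, -45.2]] yaw -0.65
15.8 tcp fix [[-113.3   -0.6]] [444.2  25.2 -33. ] [ 0.5 -0.3  0.1] [179.83  -0.33   3.06]
```

arm_command(series=[[[0.04,0,0,0,0,0],[0.04,0,0,0,0,0],[0.04,0,0,0,0,0],[0.04,0,0,0,0,0],[0.04,0,0,0,0,0],[0.04,0,0,0,0,0],[0.04,0,0,0,0,0],[0.03,0,0,0,0,0],[0,0,0,0,0,0],[0,0,0,0,0,0]]])

```text
time: 16.8
eef_pos: [467.2, 26.9, -33.4]
orientation: [3.139, -0.001, 0.054]
contact_force: [-3.2, 0.0, 2.7]
width: 85.5
```

```bash
python3 holes.py t10 274.6 206 314 205
```

```text
px [[271.0, 207.7], [313.3, 203.1]] fix [[-1.2, 53.5], [4.2, -44.0]] yaw 3.18
16.85 tcp fix [[-90.3  -0.3]] [467.1  26.9 -33.4] [-2.2  0.2  1.6] [ 1.7987e+02 -5.0000e-02  3.0900e+00]
```

View pics/t10.png

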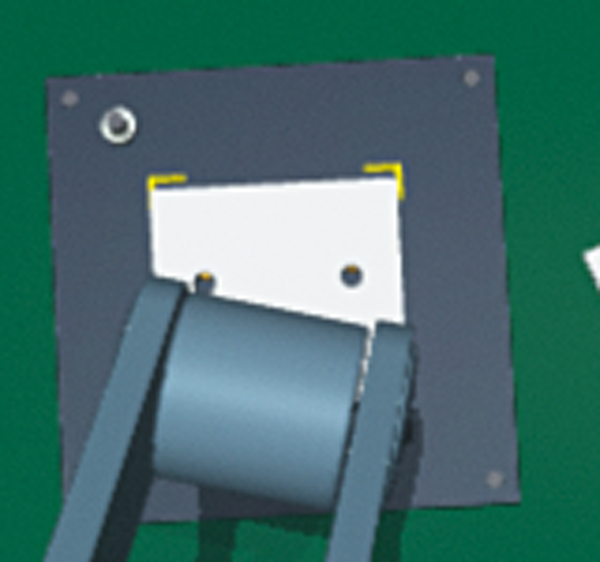

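Brass pins now show at the far side of both holes, crop (204,276) and (351,268), laterally centred. Continuing slowly.

arm_command(series=[[[0.02,0,0,0,0,0],[0.02,0,0,0,0,0],[0.02,0,0,0,0,0],[0.02,0,0,0,0,0],[0,0,0,0,0,0],[0,0,0,0,0,0],[0,0,0,0,0,0],[0,0,0,0,0,0],[0,0,0,0,0,0],[0,0,0,0,0,0]]])

```text
time: 17.85
eef_pos: [474.2, 27.2, -33.2]
orientation: [3.139, -0.002, 0.054]
contact_force: [-1.7, -0.1, 0.1]
width: 85.1
```

```bash
cat > look.py <<'E'
from rel import *
t=sys.argv[1]
for n in("top","side"):
    p,d=robot.camera(n);np.savez(f"{n}_{t}.npz",p=p,d=d);u,v,a,b=(240,160,340,260) if n=="top" else (260,220,360,300)
    cv2.imwrite(f"pics/{n}{t}.png",cv2.resize(p[v:b,u:a,::-1],None,fx=6,fy=6,interpolation=cv2.INTER_CUBIC))
s=robot.sense();print(s["time"],fx(s["eef_pos"]),s["contact_force"])
E
python3 look.py 11
```

```text
17.95 [[-83.18961802  -0.38263917]] [-1.57497519 -0.37885009  0.85007091]
```

View pics/top11.png

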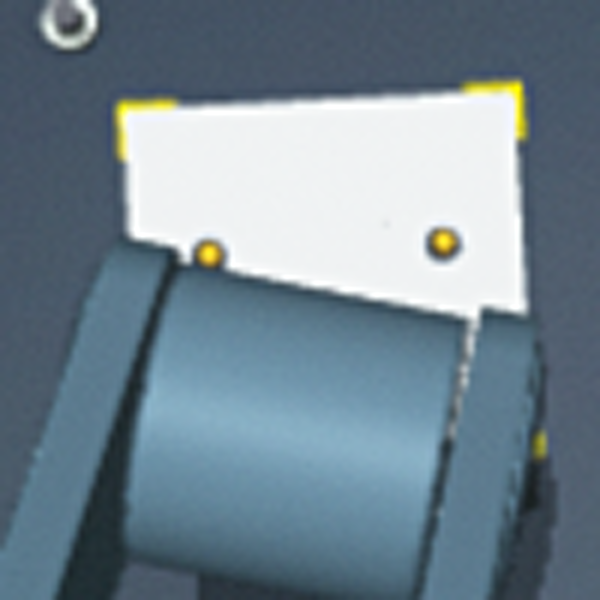

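View pics/side11.png

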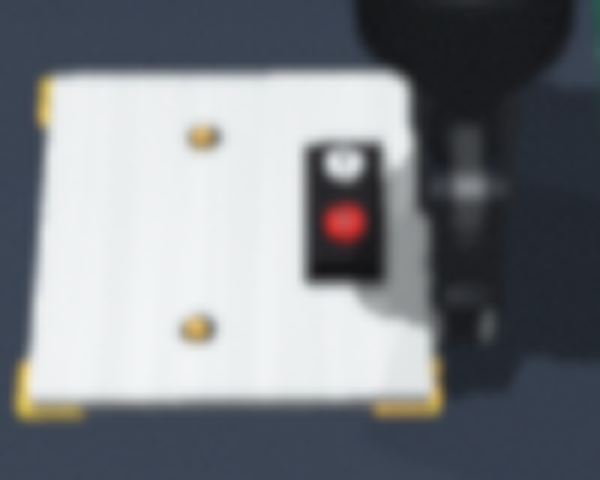

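Both pins sit centred in their holes at top crop (208,254) and (443,242), and the plate fits inside the corner marks. I'll back away, lift clear, and check flatness by depth.

arm_command(series=[[[-0.03,0,0,0,0,0],[-0.1,0,0,0,0,0],[-0.15,0,0,0,0,0],[-0.1,0,-0.2,0,0,0],[0,0,-0.4,0,0,0],[0,0.5,-0.5,0,0,0],[0,0.6,-0.5,0,0,0],[0,0.6,-0.5,0,0,0],[0,0.6,0,0,0,0],[0,0,0,0,0,0]]])

```text
time: 18.95
eef_pos: [446.9, -138.3, 118.0]
orientation: [3.136, -0.001, 0.059]
contact_force: [-0.3, 0.5, -0.6]
width: 85.5
```

```bash
python3 look.py 12; python3 - <<'E'
from rel import *
for n in("top","side"):
    z=np.load(f"{n}_12.npz");d=z["d"];i=I[n]
    v,u=np.mgrid[0:480,0:640];c=np.stack([(u-i["K"][0,2])/i["K"][0,0]*d,(v-i["K"][1,2])/i["K"][1,1]*d,d],-1)
    W=((c-i["t"])@i["R"])[d>0];q=fx(W)
    m=(abs(q[:,0])<62)&(abs(q[:,1])<67)&~((abs(q[:,0]+40)<22)&(abs(q[:,1])<36))&(W[:,2]<40)&(np.hypot(q[:,0]-12,abs(q[:,1])-45)>10)
    A=np.c_[q[m],np.ones(m.sum())];k=np.linalg.lstsq(A,W[m,2],rcond=None)[0]
    f=(abs(q[:,0])<132)&(abs(q[:,1])<130)&((abs(q[:,0])>85)|(abs(q[:,1])>85))&(W[:,2]<18)
    kf=np.linalg.lstsq(np.c_[q[f],np.ones(f.sum())],W[f,2],rcond=None)[0]
    print(n,m.sum(),"plate tilt deg x,y",np.degrees(k[:2]).round(2),"z0",k[2].round(2),"| base",np.degrees(kf[:2]).round(2),kf[2].round(2))
E
```

```text
19.05 [[-120.49628488 -159.96367194]] [-0.17334305 -0.27354915 -0.11017896]
top 2394 plate tilt deg x,y [0.21 0.03] z0 19.97 | base [0.04 0.03] 13.82
side 2054 plate tilt deg x,y [0.11 0.08] z0 16.73 | base [0.14 0.04] 10.76
```

View pics/top12.png

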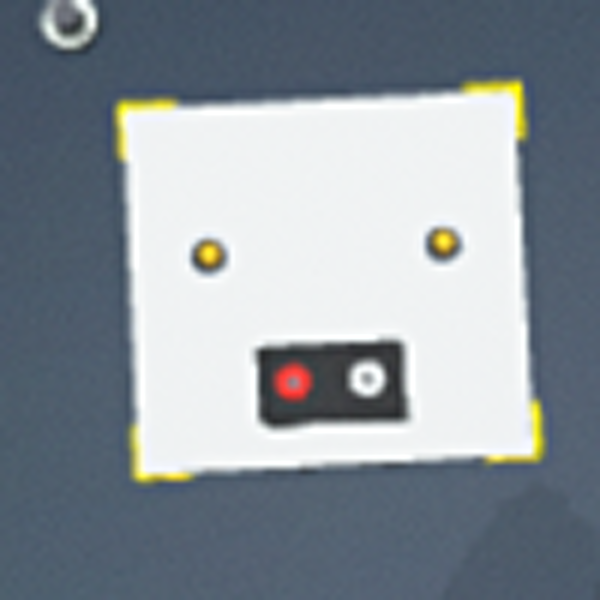

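View pics/side12.png

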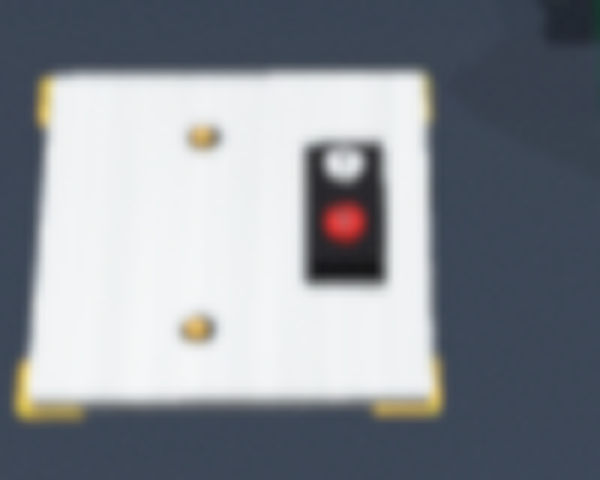

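The plate is flat, 6 mm above the base in both views, and all four corner marks frame it. Handing in.

```bash
python3 -c "
from rig import robot
print(robot.sense()['dq'].round(3));print(robot.job_done())"
```

```text
[0.044 0.011 0.027 0.005 0.004 0.009]
the job is handed in; nothing more can be done
None
```

The plate is seated on both pins and lies flat on the fixture base. I handed the job in at about 19 s of the 64 s allowed.

- **What I did:** I pushed the left edge with both open fingertips, lined up with the fixture, until sideways position and angle matched. I then pushed the near edge the same way until both holes dropped over the pins. After that I backed off and lifted clear.
- **Last checks:**
  - Both pins show centred in their holes, and the four yellow corner marks frame the plate evenly.
  - Depth puts the plate's top 6.1 mm (top camera) and 6.0 mm (side camera) above the base, for a 6 mm plate. Tilt relative to the base is about 0.2° or less.
  - The largest force I read at the wrist was about 4 N, and it was near zero after retreating. The thumbscrew still stands where it was; I did not re-measure the other bench items, but the tool stayed well clear of them.
- **What disagreed:**
  - The reported TCP height was about 34 mm lower than the cameras showed, beyond the 13 mm the open fingers stand back. My first push therefore passed above the plate without touching it, and I set the height from the side camera's depth instead.
  - The two cameras' absolute heights differ by about 3 mm, so I relied only on heights relative to the base.
- **Not fully still:** one joint still read a small residual speed (0.04 rad/s) at hand-in, with the arm clear of everything.

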